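# Turn the duck egg cup to the camera

## Robot

A 6-joint arm with a two-finger parallel gripper is mounted at the origin on the work surface. World frame = base frame: x ahead of the robot, y to its left, z up, the work surface at z = 0. Lengths are in m, angles in rad, forces in N, time in s.
With the tool pointing down it reaches from about 0.25 to 0.775 m from the base axis. Payload 8.9 kg.
Tool frame: the origin (TCP) lies at the very end of the fingers, on their centre line; the grasp point (between the pads) lies 19 mm behind it; z points along the fingers, y is the line along which they close (so a half turn about z gives the same grasp; the last joint's range is limited). The gripper opens to 85 mm and grips with 20 to 120 N. Pads are 22 mm wide; open, the fingers measure 114 mm over their backs; the gripper's body (76 mm by 85 mm) begins 54 mm behind the grasp point. The pads swing forward as they close: fully open they stand 13 mm farther back than shut.
Start: joints at [1.091, 0.291, -0.153, 1.127, 0, 1.431], TCP at [0.175, 0.495, 0.231] pointing down, gripper open.
Joint ranges: [-2.52, 2.52], [-0.91, 1.74], [-1.3, 1.37], [-1.96, 2.02], [-1.52, 1.47], [-3.14, 3.14]. Speed limits (rad/s): [2.22, 2.22, 2.79, 3.14, 3.14, 3.14].

## Interface

Orientations are given as a rotation vector (axis times angle).
In Python, from rig import robot gives the robot as it stands.
- The arm moves only by the tool step_arm, never from a script. Its argument "plan" is a list of rows, each a list of 7 numbers: the opening, from -1 (shut) to 1 (fully open), then the shift along the tool's x, y, z normalised to -1 to 1, where 1 is 10 cm, then the turn, a rotation vector about the tool's x, y, z normalised to -1 to 1, where 1 is 1.5 rad. In form: [[gripper, tx, ty, tz, ax, ay, az], ...]. A call has 1 to 5 rows; each row is the pose to reach, as a shift and turn from the pose commanded when the call began, along the tool's axes at that moment; what a row does not reach only later rows make up. A row lasts 1/8 s, in which the tool goes at most 62.5 mm and 10.7 degrees, less where a joint would pass 70% of its speed; a pose out of reach is approached as far as the arm can. A call with a number of a shift or a turn outside -1 to 1 is refused whole. A call with a gripper value outside its range is refused whole. The fingers move at their own pace and stop on an object; "force" is the grip in N (left out, the last holds). Time passes only in rows, so rows that repeat a pose let the fingers close. It gives the time, the measured TCP pose, the force, the opening and the grip force at its end, in the units of the state.
- robot.sense(): the state, without advancing time (a new reading comes with each control period).
- robot.snapshot(name): name is "scene" or "top" or "wrist"; returns (picture, depth): 420x560x3 uint8, red, green, blue; 420x560 float32, m along the optical axis (not along the pixel's ray), 0 where there is no reading.
- robot.camera_model(name): a dict with "vfov" (degrees; the focal length in pixels is half the picture's height over the tangent of half this angle, whatever the lens; pixels are square), "cx", "cy" (the principal point, pixels), "k1" (the pictures are not rectified: a ray, as slopes to the right and down, at radius r is drawn at 1 + k1 r^2 times it, then the intrinsics apply), "pose" (4x4, takes a point from camera to world coordinates). Camera axes: x right, y down, z forward; pixel columns grow to the right and rows downward; lengths in m; the calibration is good to about 2 mm. A picture is of the moment at which its call begins: read the wrist's pose just before it. camera_model takes no time and is no camera call; for the wrist camera it gives the pose at the moment of the call.
- robot.job_done(): hands the job in; it is judged then, once.
The state is a dict: "time": time; "joints": joint angles; "dq": joint speeds; "joint_torque": joint torques, N m; "tcp_pos": TCP position; "ee_rot": TCP orientation; "contact_force": force on the tool from outside, world axes, zero at the start; "torque": the same for the moment, N m; "width": opening from 0.0 (shut) to 1.0 (fully open); "finger_force": force on a finger pad.
Only numpy, scipy, OpenCV 4.12 (cv2) and the standard library are available. Lean on these libraries where they do the work, as an engineer would, in place of code of your own. Each camera call takes 0.05 s, during which the arm holds its last target. There are 200 camera calls.

## Task

The white duck-shaped egg cup on the little turntable is next to be photographed: with a fingertip, push on one of the turntable's three arms, and turn it until the duck's beak points straight at the lens of the camera, then take the hand away. Turn it only by its arms: do not touch the duck or the plate it stands on, leave the duck standing on the plate, and do not disturb the camera or the cups and dish around it.

Things in the scene. Friction and masses are not known exactly. Their poses are not given: they have to be found in the camera images.
- foot: black round foot of the turntable, 124 mm across, 12 mm high, fixed to the table; origin on the turning axis (vertical) at table height
- turntable: the turning part: a grey round plate, 140 mm across, top 34 mm above the table, and three steel arms 120 degrees apart. Origin on the turning axis at table height, x axis along one arm, z up. Each arm, a 12 mm round bar, comes out from under the plate, rises, then runs level and radially 92 to 155 mm from the axis, centre line 55 mm above the table, with a 20 mm black ball on its end
- hub (a point): point on the turning axis, at the top of the plate, 34 mm above the table. The turntable turns both ways without a stop, with light friction (about 1 N at the arms), and stays where it is left. The space beside and under the level parts of the arms is free down to the table
- duck: white ceramic duck-shaped egg cup with a small open cup in its back and a terracotta beak, standing loose near the middle of the plate and turning with it; 98 mm from tail to beak, 40 mm wide, 60 mm high (its top is 94 mm above the table), about 110 g; origin at the middle of its underside, x axis points the way the beak points, z up
- camera: black compact camera on a squat round stand, standing loose on the table, about 0.24 m from the turning axis; 100 mm wide, 123 mm high; origin under the stand, its lens looks along its own -x axis, roughly at the turntable
- lens (a point): centre of the front of the camera's lens, 85 mm above the table, 37 mm in front of the stand's middle
- goblet: terracotta egg cup on a stem, 48 mm across, 62 mm high, loose on the table; origin at the middle of its underside
- tumbler: small clear glass tumbler, 54 mm across, 60 mm high, loose on the table; origin at the middle of its underside
- dish: small blue ceramic dish, 68 mm across, 32 mm high, loose on the table; origin at the middle of its underside
Not all that is in view belongs to the job. Of the things like the camera, leave any that is red; of the rest the smaller one is meant.

How it is judged:
On the way:
1. a finger pushes on an arm of the turntable ((contact force between the fingers and turntable_c2 above 0.3 N or contact force between the fingers and turntable_c3 above 0.3 N or contact force between the fingers and turntable_c4 above 0.3 N or contact force between the fingers and turntable_c5 above 0.3 N or contact force between the fingers and turntable_c6 above 0.3 N or contact force between the fingers and turntable_c7 above 0.3 N or contact force between the fingers and turntable_c8 above 0.3 N or contact force between the fingers and turntable_c9 above 0.3 N or contact force between the fingers and turntable_c10 above 0.3 N or contact force between the fingers and turntable_c11 above 0.3 N or contact force between the fingers and turntable_c12 above 0.3 N or contact force between the fingers and turntable_c13 above 0.3 N)).
At the end, for the whole second after the job is handed in: the duck stands upright and still on the plate, within 25 mm of its middle, its beak direction passing within 30 mm of the lens centre seen from above (about 8 degrees); the turntable is still; camera, egg cup, tumbler and dish upright (0.1 rad) and within 12 mm of where they stood (y of lens in the frame of duck between -0.03 and 0.03 m and x of lens in the frame of duck above 0.1 m and angular speed of turntable below 0.03 rad/s and linear speed of duck below 0.01 m/s and angle between each of duck, goblet, tumbler, dish, camera's own z axis and vertical below 0.1 rad and horizontal distance between duck and hub below 0.025 m and height (world z) of duck between 0.031 and 0.037 m and distance of each of goblet, tumbler, dish, camera from where it was at the start of the episode below 0.012 m); the robot touches nothing.
It fails at once if the robot touches the duck (contact force between any of the fingers, the arm and duck above 0.5 N).
It fails at once if the duck is lifted off the plate or tipped (height (world z) of duck above 0.042 m or height (world z) of duck below 0.028 m or angle between duck's own z axis and vertical above 0.3 rad).
It fails at once if the robot pushes on the plate instead of an arm (contact force between any of the fingers, the arm and turntable_c1 above 1 N).
It fails at once if the camera, egg cup, tumbler or dish is moved, lifted or tipped (distance of any of goblet, tumbler, dish, camera from where it was at the start of the episode above 0.015 m or angle between any of goblet, tumbler, dish, camera's own z axis and vertical above 0.3 rad).
It also fails if it takes over 56 s, if anything falls off the work surface, if the arm or the gripper's body presses on something with over 40 N, if the wrist force passes 120 N, or if a joint passes its speed limit or range.

## Working session

There is one attempt and no reset: what is moved stays moved. The work goes in short steps, Python scripts to look and compute and a tool call to move; the robot and the scene stay as the last step left them, time stands still between calls to the robot, and variables do not carry over. Pictures are saved under pics/ and viewed, at most 10 in all, crops included, and the job is handed in when it is done.

Besides the shell and the picture viewer there is one more tool, called after "Call:" in YAML: its name, and indented under it one key for each argument. step_arm: Moves the arm, as the interface text tells. Scaled input: -1 to 1 covers 10 cm each way for a shift and 1.5 rad each way for a turn. Its arguments: {"type":"object","properties":{"plan":{"type":"array","items":{"type":"array","items":{"type":"number","minimum":-1,"maximum":1}}},"force":{"type":"number"}},"required":["plan"]}

```bash
mkdir -p pics; cat > h.py <<'E'
import numpy as np, cv2
from rig import robot
def snap(n,f=None):
    m=robot.camera_model(n); p,d=robot.snapshot(n)
    np.savez(f"pics/{f or n}.npz",p=p,d=d,**{k:np.array(m[k]) for k in("vfov","cx","cy","k1","pose")})
    cv2.imwrite(f"pics/{f or n}.png",p[:,:,::-1]); return p,d,m
def load(f): z=np.load(f"pics/{f}.npz"); return z["p"],z["d"],{k:z[k] for k in("vfov","cx","cy","k1","pose")}
def slopes(m,u,v):
    f=210/np.tan(np.radians(m["vfov"])/2)
    x,y=(np.asarray(u,float)-m["cx"])/f,(np.asarray(v,float)-m["cy"])/f
    a,b=x,y
    for _ in range(20):
        s=1+m["k1"]*(a*a+b*b); a,b=x/s,y/s
    return a,b
def cloud(p,d,m):
    v,u=np.mgrid[:420,:560]; a,b=slopes(m,u,v)
    P=np.stack([a*d,b*d,d],-1)@m["pose"][:3,:3].T+m["pose"][:3,3]
    P[d==0]=np.nan; return P
def onplane(m,u,v,z):
    a,b=slopes(m,u,v); r=m["pose"][:3,:3]@np.array([a,b,1.]); o=m["pose"][:3,3]
    return o+r*(z-o[2])/r[2]
E
python3 - <<'E'
from h import *
a=snap("scene")[0];b=snap("top")[0]
print(robot.sense()["time"],robot.sense()["ee_rot"])
E
```

```text
0.1 [-5.32679758e-01 -3.09576266e+00  1.73892852e-03]
```

View pics/top.png

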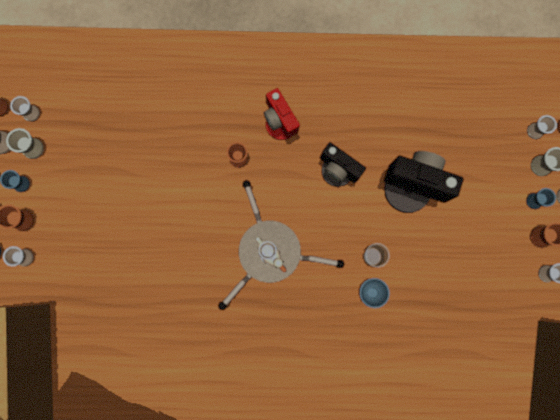

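View pics/scene.png

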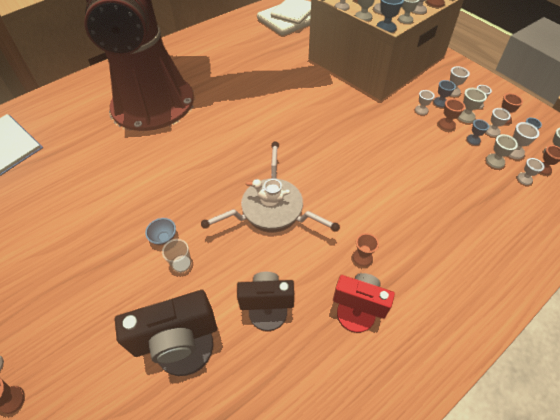

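The top view has three camera-like things: red at (282,112), small black at (343,163) and large black at (423,180). Red is excluded and the small black one is the smaller of the rest, so I choose (343,163). The turntable is at (270,251), with its ball ends at (247,184), (340,264) and (222,306). The beak is at about (283,268).

```bash
python3 - <<'E'
from h import *
p,d,m=load("top")
P=cloud(p,d,m)
print(m["pose"].round(3).tolist())
for n,u,v,z in [("ballA",247,184,.055),("ballB",340,264,.055),("ballC",222,306,.055),("plate",270,251,.034),("beak",283,268,.07),("cam",343,161,.11),("lens",333,180,.085),("goblet",237,155,.06),("tumbler",376,256,.06),("dish",374,293,.03),("red",283,112,.1)]:
    print(n,onplane(m,u,v,z).round(3),P[v,u].round(3))
c=cv2.resize(p[140:320,210:400],None,fx=4,fy=4,interpolation=cv2.INTER_CUBIC)[:600]
c=cv2.resize(p[150:300,210:400],None,fx=4,fy=4,interpolation=cv2.INTER_CUBIC)
cv2.imwrite("pics/crop1.png",c[:,:,::-1])
# balls: fit
E
```

```text
[[0.014, -0.992, 0.129, 0.462], [-1.0, -0.017, -0.022, 0.05], [0.024, -0.129, -0.991, 1.221], [0.0, 0.0, 0.0, 1.0]]
ballA [0.69  0.093 0.055] [0.687 0.092 0.067]
ballB [ 0.514 -0.116  0.055] [ 0.513 -0.115  0.064]
ballC [0.419 0.141 0.055] [0.419 0.14  0.066]
plate [0.541 0.039 0.034] [0.538 0.039 0.08 ]
beak [0.502 0.01  0.07 ] [0.502 0.011 0.084]
cam [ 0.733 -0.115  0.11 ] [ 0.73  -0.113  0.123]
lens [ 0.696 -0.097  0.085] [ 0.711 -0.106  0.014]
goblet [0.755 0.116 0.06 ] [0.762 0.118 0.032]
tumbler [ 0.532 -0.195  0.06 ] [ 0.536 -0.208  0.002]
dish [ 0.451 -0.196  0.03 ] [ 0.451 -0.201  0.009]
red [0.843 0.015 0.1  ] [0.835 0.016 0.125]
```

View pics/crop1.png

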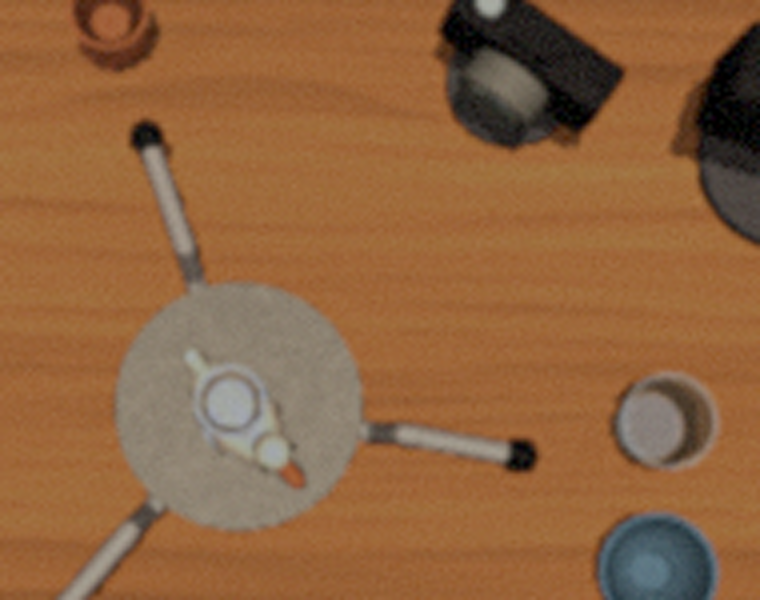

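The crop confirms the small black camera, with its lens barrel at crop (508,85), i.e. full-picture (337,171). The duck's tail is at crop (190,355) and its beak tip at (300,482).

```bash
python3 - <<'E'
from h import *
p,d,m=load("top")
P=cloud(p,d,m); 
hub=np.mean([onplane(m,u,v,.055) for u,v in[(246.6,183.5),(340,263.7),(222,306)]],0); print("hub",hub)
r=np.hypot(P[...,0]-hub[0],P[...,1]-hub[1])
q=P[(r<.068)&(P[...,2]>.045)&(P[...,2]<.11)][:,:2]; print("duck n",len(q),q.mean(0),np.linalg.svd(q-q.mean(0))[2][0])
q=P[(r<.068)&(abs(P[...,2]-.034)<.008)];print("plate z",np.median(q[:,2]))
near=np.hypot(P[...,0]-.733,P[...,1]+.115)<.075
q=P[near&(P[...,2]>.112)][:,:2]; w=np.linalg.svd(q-q.mean(0))[2][0]; t=(q-q.mean(0))@w
print("cam top",len(q),q.mean(0),w,np.ptp(t))
q=P[near&(P[...,2]>.05)&(P[...,2]<.105)]; print(len(q),np.c_[q][::max(1,len(q)//25)].round(3).tolist())
q=P[near&(P[...,2]<.025)&(P[...,2]>.006)]; print("stand",len(q),q.mean(0))
for n,a,b in(("tail",257.5,239),("beak",285,270)):
  print(n,P[int(b),int(a)],onplane(m,a,b,.075))
E
```

```text
hub [0.54119241 0.03954274 0.055     ]
duck n 499 [0.53333571 0.03980141] [-0.75721841 -0.65316176]
plate z 0.035443280039710645
cam top 659 [ 0.73393236 -0.11470866] [-0.57985837 -0.8147173 ] 0.09935461779883561
282 [[0.752, -0.068, 0.092], [0.752, -0.068, 0.067], [0.744, -0.074, 0.088], [0.741, -0.08, 0.095], [0.736, -0.088, 0.104], [0.741, -0.082, 0.066], [0.731, -0.087, 0.098], [0.726, -0.088, 0.102], [0.722, -0.082, 0.098], [0.719, -0.077, 0.083], [0.713, -0.112, 0.102], [0.71, -0.112, 0.105], [0.708, -0.092, 0.104], [0.708, -0.09, 0.09], [0.707, -0.13, 0.1], [0.705, -0.122, 0.097], [0.703, -0.098, 0.097], [0.708, -0.129, 0.076], [0.7, -0.102, 0.099], [0.705, -0.131, 0.077], [0.698, -0.104, 0.097], [0.701, -0.136, 0.088], [0.695, -0.11, 0.101], [0.696, -0.145, 0.101], [0.699, -0.14, 0.077], [0.697, -0.143, 0.073]]
stand 287 [ 0.71958529 -0.10733589  0.01022293]
tail [0.56425694 0.06769452 0.07525823] [0.56429718 0.06660981 0.075     ]
beak [0.49766937 0.00619398 0.08322735] [0.49792832 0.0058743  0.075     ]
```

```bash
python3 - <<'E'
from h import *
for n in("top","scene"):
    P=cloud(*load(n)).reshape(-1,3)
    q=P[(P[:,2]>.1)&(P[:,0]>0)&(P[:,0]<.6)&(P[:,1]>.1)&(P[:,1]<.8)]
    print(n,len(q)); 
    if len(q): print(np.percentile(q,[1,10,50,90,99],axis=0).round(3))
E
```

```text
top 3589
[[0.203 0.511 0.101]
 [0.226 0.514 0.115]
 [0.308 0.525 0.169]
 [0.395 0.536 0.204]
 [0.415 0.551 0.207]]
scene 6870
[[0.126 0.508 0.102]
 [0.183 0.514 0.118]
 [0.341 0.563 0.18 ]
 [0.408 0.717 0.208]
 [0.416 0.792 0.257]]
```

Call:
step_arm:
  plan:
    - [-1, -0.5, -0.28, 0.1, 0, 0, 0]
    - [-1, -1, -0.56, 0.2, 0, 0, 0]
    - [-1, -1, -0.56, 0.2, 0, 0, 0]

```text
time: 0.48
tcp_pos: [0.2524, 0.4058, 0.2105]
ee_rot: [-0.539, -3.094, 0.003]
contact_force: [0.7, 1.1, -0.4]
width: 0.38
finger_force: 0.0
```

Call:
step_arm:
  plan:
    - [-1, -0.5, -0.28, 0.1, 0, 0, 0]
    - [-1, -1, -0.56, 0.2, 0, 0, 0]
    - [-1, -1, -0.56, 0.2, 0, 0, 0]

```text
time: 0.85
tcp_pos: [0.3279, 0.3205, 0.1907]
ee_rot: [-0.539, -3.094, 0.002]
contact_force: [0.6, 0.5, 0.0]
width: 0.001
finger_force: 0.0
```

Call:
step_arm:
  plan:
    - [-1, -0.5, -0.28, 0.1, 0, 0, 0]
    - [-1, -1, -0.56, 0.2, 0, 0, 0]
    - [-1, -1, -0.56, 0.2, 0, 0, 0]

```text
time: 1.23
tcp_pos: [0.4035, 0.235, 0.1709]
ee_rot: [-0.538, -3.095, 0.001]
contact_force: [-1.0, 0.4, -0.0]
width: 0.002
finger_force: 0.0
```

Call:
step_arm:
  plan:
    - [-1, -0.5, -0.28, 0.1, 0, 0, 0]
    - [-1, -1, -0.56, 0.2, 0, 0, 0]
    - [-1, -1, -0.56, 0.2, 0, 0, 0]
    - [-1, -1, -0.56, 0.2, 0, 0, 0]

```text
time: 1.72
tcp_pos: [0.4769, 0.1514, 0.1513]
ee_rot: [-0.531, -3.095, -0.001]
contact_force: [-0.2, 0.5, -0.1]
width: 0.004
finger_force: 0.0
```

```bash
python3 - <<'E'
from h import *
print(robot.sense()["tcp_pos"])
p,d,m=snap("wrist","w1"); P=cloud(p,d,m)
E
```

```text
[0.47689642 0.15139821 0.15130706]
```

View pics/w1.png

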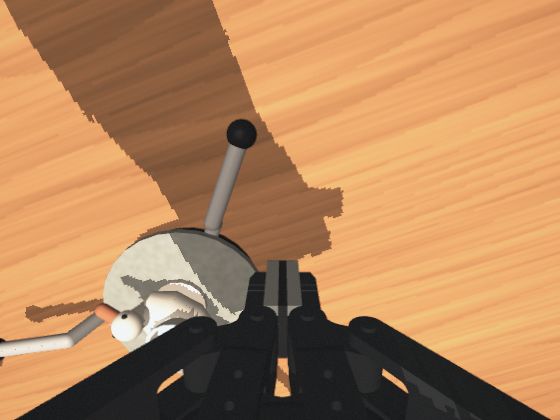

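The wrist view shows arm C with its ball at (241,133) and the shut fingers beside it on the clockwise side, over free table. I'll go down there.

Call:
step_arm:
  plan:
    - [-1, 0, 0, 0.4, 0, 0, 0]
    - [-1, 0, 0, 0.8, 0, 0, 0]
    - [-1, 0, 0, 1, 0, 0, 0]

```text
time: 2.15
tcp_pos: [0.4757, 0.1516, 0.0499]
ee_rot: [-0.529, -3.095, 0.0]
contact_force: [0.1, -0.1, 0.3]
width: -0.003
finger_force: 0.0
```

Call:
step_arm:
  plan:
    - [-1, 0, 0, 0.13, 0, 0, 0]
    - [-1, 0, 0, 0.13, 0, 0, 0]

```text
time: 2.4
tcp_pos: [0.4769, 0.1508, 0.0381]
ee_rot: [-0.53, -3.096, 0.0]
contact_force: [-1.1, -0.4, 0.4]
width: 0.001
finger_force: 0.0
```

```bash
cat > path.py <<'E'
# rows of an arc about the hub at radius r: from finger angle a0 to a1 (deg), as tool shifts from the present TCP
import sys; from h import *
from scipy.spatial.transform import Rotation as R
def rows(a0,a1,p0,Rm,n=5,r=.127,H=np.array([.5412,.0395])):
    out=[]
    for a in np.radians(np.linspace(a0,a1,n+1)[1:]):
        q=H+r*np.array([np.cos(a),np.sin(a)])-p0
        out.append((Rm.T@[q[0],q[1],0])[:2]*10)
    return np.round(out,2).tolist()
if __name__=="__main__":
    s=robot.sense(); Rm=R.from_rotvec(s["ee_rot"]).as_matrix(); p=np.array(s["tcp_pos"]); print(s["time"],p)
    e=p[:2]-[.5412,.0395]; print(np.degrees(np.arctan2(e[1],e[0])),np.hypot(*e))
    p0=p[:2]
    L=[float(x) for x in sys.argv[1:]]
    for a0,a1 in zip(L,L[1:]):
        print(a1,rows(a0,a1,p0,Rm)); p0=np.array([.5412,.0395])+.127*np.array([np.cos(np.radians(a1)),np.sin(np.radians(a1))])
E
python3 path.py 120 135 155 175 195 210
```

```text
2.4 [0.47691829 0.15081267 0.03814102]
120.00590762336476 0.1285404563704294
135.0 [[0.03, -0.06], [0.07, -0.12], [0.11, -0.17], [0.14, -0.23], [0.17, -0.29]]
155.0 [[0.04, -0.08], [0.07, -0.16], [0.09, -0.25], [0.11, -0.34], [0.12, -0.42]]
175.0 [[0.01, -0.09], [0.0, -0.18], [-0.0, -0.27], [-0.02, -0.35], [-0.03, -0.44]]
195.0 [[-0.03, -0.09], [-0.06, -0.17], [-0.09, -0.25], [-0.13, -0.33], [-0.18, -0.4]]
210.0 [[-0.04, -0.05], [-0.08, -0.11], [-0.13, -0.15], [-0.17, -0.2], [-0.22, -0.25]]
```

Call:
step_arm:
  plan:
    - [-1, 0.03, -0.06, 0, 0, 0, 0]
    - [-1, 0.07, -0.12, 0, 0, 0, 0]
    - [-1, 0.11, -0.17, 0, 0, 0, 0]
    - [-1, 0.14, -0.23, 0, 0, 0, 0]
    - [-1, 0.17, -0.29, 0, 0, 0, 0]

```text
time: 3.02
tcp_pos: [0.4521, 0.128, 0.0386]
ee_rot: [0.533, 3.095, 0.0]
contact_force: [2.1, 1.2, -0.4]
width: -0.004
finger_force: 0.6
```

Call:
step_arm:
  plan:
    - [-1, 0.04, -0.08, 0, 0, 0, 0]
    - [-1, 0.07, -0.16, 0, 0, 0, 0]
    - [-1, 0.09, -0.25, 0, 0, 0, 0]
    - [-1, 0.11, -0.34, 0, 0, 0, 0]
    - [-1, 0.12, -0.42, 0, 0, 0, 0]

```text
time: 3.65
tcp_pos: [0.4261, 0.0922, 0.0383]
ee_rot: [-0.533, -3.096, -0.0]
contact_force: [1.0, 1.5, 0.0]
width: -0.001
finger_force: 0.7
```

```bash
python3 - <<'E'
from h import *
snap("top","t2")
E
python3 path.py 155 175 195 210
```

```text
3.7 [0.42549719 0.09163569 0.03817445]
155.74366844680696 0.1269065395483361
175.0 [[0.0, -0.07], [0.0, -0.16], [-0.0, -0.25], [-0.02, -0.34], [-0.04, -0.42]]
195.0 [[-0.03, -0.08], [-0.06, -0.17], [-0.09, -0.25], [-0.14, -0.33], [-0.18, -0.4]]
210.0 [[-0.04, -0.05], [-0.08, -0.11], [-0.13, -0.15], [-0.17, -0.2], [-0.22, -0.25]]
```

View pics/t2.png

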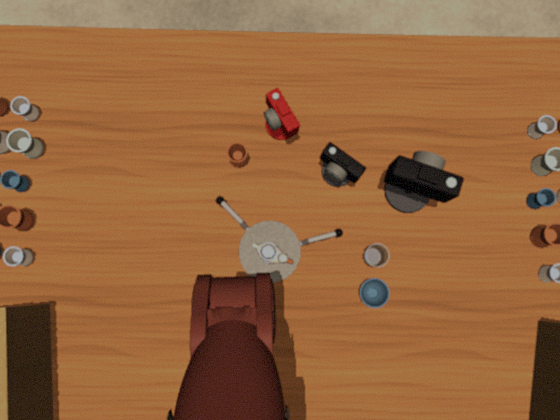

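The picture shows the turntable following: ball A is now at (220,200), ball B at (338,233) and the beak at about (290,261). Nothing else has moved. I'll continue the arc.

Call:
step_arm:
  plan:
    - [-1, 0, -0.07, 0, 0, 0, 0]
    - [-1, 0, -0.16, 0, 0, 0, 0]
    - [-1, 0, -0.25, 0, 0, 0, 0]
    - [-1, -0.02, -0.34, 0, 0, 0, 0]
    - [-1, -0.04, -0.42, 0, 0, 0, 0]

```text
time: 4.32
tcp_pos: [0.4162, 0.0512, 0.0383]
ee_rot: [-0.533, -3.096, -0.0]
contact_force: [1.5, 1.8, 0.4]
width: -0.002
finger_force: 0.6
```

Call:
step_arm:
  plan:
    - [-1, -0.03, -0.08, 0, 0, 0, 0]
    - [-1, -0.06, -0.17, 0, 0, 0, 0]
    - [-1, -0.09, -0.25, 0, 0, 0, 0]
    - [-1, -0.14, -0.33, 0, 0, 0, 0]
    - [-1, -0.18, -0.4, 0, 0, 0, 0]

```text
time: 4.95
tcp_pos: [0.42, 0.0075, 0.0383]
ee_rot: [-0.533, -3.096, 0.0]
contact_force: [0.5, 2.2, 0.6]
width: 0.002
finger_force: 0.6
```

Call:
step_arm:
  plan:
    - [-1, -0.04, -0.05, 0, 0, 0, 0]
    - [-1, -0.08, -0.11, 0, 0, 0, 0]
    - [-1, -0.13, -0.15, 0, 0, 0, 0]
    - [-1, -0.17, -0.2, 0, 0, 0, 0]
    - [-1, -0.22, -0.25, 0, 0, 0, 0]

```text
time: 5.58
tcp_pos: [0.4323, -0.0231, 0.0383]
ee_rot: [-0.533, -3.096, -0.0]
contact_force: [-1.4, 2.1, 0.2]
width: 0.0
finger_force: 0.6
```

```bash
cat > meas.py <<'E'
import sys; from h import *
p,d,m=snap("top",sys.argv[1]); P=cloud(p,d,m); H=np.array([.5412,.0395])
X=P[...,:2]-H; r=np.hypot(X[...,0],X[...,1]); z=P[...,2]
# black balls: dark, ring 0.14-0.175, height of the ball
mk=((r>.14)&(r<.178)&(z>.035)&(z<.085)&(p.max(2)<60)).astype(np.uint8)
n,_,st,c=cv2.connectedComponentsWithStats(mk)
for i in range(1,n):
    if st[i,4]>15:
        q=onplane(m,*c[i],.055)[:2]-H; print("ball",c[i].round(1),st[i,4],np.hypot(*q).round(3),np.degrees(np.arctan2(q[1],q[0])).round(1))
k=(r<.066)&(z>.045)&(z<.11); q=P[k][:,:2]; w=np.linalg.svd(q-q.mean(0))[2][0]
L=np.array([.704,-.093]); 
if w@(L-H)<0:w=-w
o=q.mean(0)
print("duck",k.sum(),o,"dir",np.degrees(np.arctan2(w[1],w[0])),"lens from it",np.degrees(np.arctan2(*(L-o)[::-1])),"off(mm)",1e3*(w[0]*(L-o)[1]-w[1]*(L-o)[0]))
E
python3 meas.py t3; python3 path.py 210 225 230
```

```text
ball [294.8 184.3] 32 0.159 -20.0
ball [197.9 261.3] 35 0.159 99.5
duck 506 [0.54063519 0.03255981] dir -59.228807845302235 lens from it -37.54535414826147 off(mm) 76.12809224643594
5.625 [ 0.43297478 -0.02384668  0.03837107]
-149.65859172289987 0.12540135644799055
225.0 [[-0.04, -0.05], [-0.09, -0.09], [-0.15, -0.12], [-0.2, -0.16], [-0.26, -0.19]]
230.0 [[-0.02, -0.01], [-0.04, -0.02], [-0.06, -0.03], [-0.08, -0.04], [-0.1, -0.04]]
```

Call:
step_arm:
  plan:
    - [-1, -0.04, -0.05, 0, 0, 0, 0]
    - [-1, -0.09, -0.09, 0, 0, 0, 0]
    - [-1, -0.15, -0.12, 0, 0, 0, 0]
    - [-1, -0.2, -0.16, 0, 0, 0, 0]
    - [-1, -0.26, -0.19, 0, 0, 0, 0]

```text
time: 6.25
tcp_pos: [0.4506, -0.0497, 0.0383]
ee_rot: [-0.533, -3.096, -0.0]
contact_force: [-0.5, 0.8, -0.0]
width: 0.002
finger_force: 0.6
```

```bash
python3 meas.py t4; python3 path.py 225 231 232
```

```text
ball [278.2 180.3] 32 0.159 -6.1
ball [202.8 278.7] 34 0.159 113.8
duck 509 [0.54303914 0.03244246] dir -44.97763887887453 lens from it -37.93054057159345 off(mm) 25.0362607247121
6.3 [ 0.45152708 -0.05036211  0.03841288]
-134.93962311842193 0.1269505038382213
231.0 [[-0.02, -0.01], [-0.05, -0.02], [-0.07, -0.03], [-0.1, -0.04], [-0.12, -0.05]]
232.0 [[-0.0, -0.0], [-0.01, -0.0], [-0.01, -0.0], [-0.02, -0.01], [-0.02, -0.01]]
```

Call:
step_arm:
  plan:
    - [-1, -0.03, -0.01, 0, 0, 0, 0]
    - [-1, -0.06, -0.03, 0, 0, 0, 0]
    - [-1, -0.09, -0.04, 0, 0, 0, 0]
    - [-1, -0.12, -0.05, 0, 0, 0, 0]
    - [-1, -0.14, -0.06, 0, 0, 0, 0]

```text
time: 6.92
tcp_pos: [0.4618, -0.0598, 0.0383]
ee_rot: [0.533, 3.096, -0.0]
contact_force: [-0.5, 1.4, -0.9]
width: 0.003
finger_force: 0.5
```

```bash
python3 meas.py t5; python3 path.py 232 222
```

```text
ball [270.1 179.6] 32 0.159 0.6
ball [206.2 286.1] 37 0.159 120.2
duck 503 [0.54415122 0.03268686] dir -38.7289095032871 lens from it -38.177475828311245 off(mm) 1.9570210549515188
6.975 [ 0.46199371 -0.06001939  0.03833932]
-128.51586031094894 0.12719176539811455
222.0 [[0.03, 0.01], [0.07, 0.03], [0.11, 0.05], [0.15, 0.07], [0.19, 0.09]]
```

Within 2 mm of the lens. Backing the finger off and lifting.

Call:
step_arm:
  plan:
    - [-1, 0.03, 0.01, 0, 0, 0, 0]
    - [-1, 0.07, 0.03, 0, 0, 0, 0]
    - [-1, 0.11, 0.05, 0, 0, 0, 0]
    - [-1, 0.15, 0.07, 0, 0, 0, 0]
    - [-1, 0.19, 0.09, 0, 0, 0, 0]

```text
time: 7.6
tcp_pos: [0.4464, -0.0446, 0.0383]
ee_rot: [0.533, 3.096, -0.0]
contact_force: [-0.3, 0.7, -0.1]
width: 0.005
finger_force: 0.0
```

Call:
step_arm:
  plan:
    - [-1, 0, 0, -0.3, 0, 0, 0]
    - [-1, 0, 0, -0.6, 0, 0, 0]
    - [-1, 0, 0, -1, 0, 0, 0]
    - [-1, 0, 0, -1, 0, 0, 0]

```text
time: 8.1
tcp_pos: [0.4486, -0.0452, 0.1407]
ee_rot: [0.532, 3.091, -0.001]
contact_force: [-0.1, 0.2, -1.1]
width: 0.001
finger_force: 0.0
```

Call:
step_arm:
  plan:
    - [-1, 0.4, 0.1, -0.3, 0, 0, 0]
    - [-1, 0.8, 0.2, -0.5, 0, 0, 0]
    - [-1, 1, 0.2, -0.5, 0, 0, 0]
    - [-1, 1, 0.2, -0.5, 0, 0, 0]
    - [-1, 1, 0.2, -0.5, 0, 0, 0]

```text
time: 8.72
tcp_pos: [0.3597, 0.0072, 0.1879]
ee_rot: [-0.533, -3.096, 0.0]
contact_force: [-0.2, 0.1, -0.2]
width: 0.002
finger_force: 0.0
```

```bash
python3 meas.py t6; python3 - <<'E'
from h import *
p=load("t6")[0]; cv2.imwrite("pics/crop6.png",cv2.resize(p[80:330,190:440],None,fx=2.4,fy=2.4,interpolation=cv2.INTER_CUBIC)[:,:,::-1])
E
```

```text
ball [269.9 179.6] 32 0.16 0.7
ball [206.3 286.1] 39 0.159 120.2
ball [331.6 286.8] 38 0.158 -119.6
duck 506 [0.54423471 0.03273962] dir -38.515517945487794 lens from it -38.20370743730066 off(mm) 1.1064378917329392
```

View pics/crop6.png

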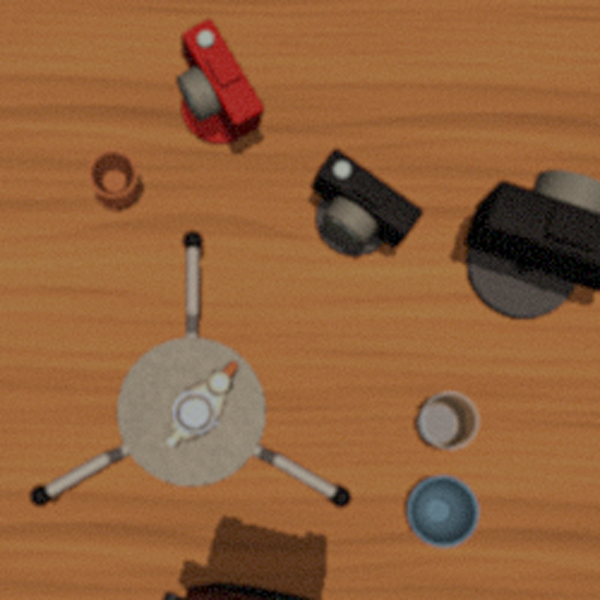

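The beak at crop (232,370) points at the small black camera's lens at (345,222). The hand is clear and the cups, dish and camera are where they stood.

```bash
python3 -c "from rig import robot; print(robot.job_done())"
```

```text
the job is handed in; nothing more can be done
None
```

The duck's beak now points at the small black camera's lens, off by about 1 mm by my last measurement. I turned the turntable only by one of its arms, the hand is clear, and the job is handed in; no verdict came back.

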